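# Probe a blind bore with a depth gauge

### The job

Check the depth of the blind bore (the widest hole, about 13 mm) in the aluminium block clamped in the drill vise: take the depth gauge by the tab of its rod, stand its foot flat on the block with the rod over the bore, then push the rod down until it bottoms out and keep it pressed firmly but without ramming it for a full second. Then let go and leave the gauge standing there, foot flat on the block and rod still resting on the bottom of the bore, so I can read it; leave everything else on the bench where it is.

Things in the scene. Friction and masses are not known exactly. Their poses are not given: they have to be found in the camera images.
- gauge: Depth gauge, loose, 0.3 to 0.46 kg in all: a steel foot bar 80 mm long (its x), 24 mm wide (its y) and 14 mm thick, with a dark guide barrel (20 mm across, 20 mm high) on its middle, so the barrel's top is 34 mm above the foot's underside. The rod slides through the middle of both. Origin: centre of the foot's flat underside; z up. It starts standing on the bench on its foot, rod fully raised, 136 mm tall over all
- rod: The gauge's sliding steel rod, 8 mm across, with dark tick rings and at its top a flat dark thumb tab. Origin: centre of the rod's lower tip; z up along the rod. Fully raised the tip is hidden inside the foot, 3 mm above the foot's underside; it slides straight down out of the foot by up to 66 mm against about 2.5 N of dry friction and stays where it is left. At the top it has a stop, so the whole gauge can be lifted by the tab
- tab (a point): Centre of the thumb tab at the rod's top, 120 mm above the rod's tip. The tab is 28 mm along the gauge's x, 12 mm thick along the gauge's y, 26 mm high; grip it across its 12 mm. Its axes are the gauge's
- vise: Blue drill-press vise fixed to the bench (bed 130 mm along x, 150 mm along y, 25 mm high; a screw with cross bar reaches to 119 mm on its -y side at 38 mm height), dark jaws up to 65 mm height, holding a plain aluminium block 100 mm (x) by 52 mm (y) whose flat top is 85 mm above the bench. Origin: centre of the bed's underside; z up
- bore_mouth (a point): Centre of the mouth of the blind bore in the block's top face, 13 mm across, its depth unknown: anywhere from 25 to 57 mm. It is 12 mm to the -x side of the block's centre on its long centre line. The block's two other holes (7 mm across, at 35 mm in +x and 13 mm to either side) are screw holes that the rod does not fit. Axes as the vise's
- oil: Bystander: white plastic oil bottle, 48 mm across, 130 mm high; origin at the centre of its underside
- jar: Bystander: glass jar with steel cap, 64 mm across, 75 mm high; origin at the centre of its underside
- tape: Bystander: black roll of tape lying flat, 72 mm across, 22 mm high; origin at the centre of its underside
- chuckkey: Bystander: steel T-handled drill chuck key, 70 by 60 mm, 11 mm high, lying on the bench near the gauge
- wrench: Bystander: steel wrench, about 165 mm long, lying flat on the bench along its x
- bitblock: Bystander: dark steel block 70 by 45 by 22 mm with three short drill shanks standing in it to 40 mm height; origin at the centre of its underside; it stands near the gauge
- offcut: Bystander: wooden offcut 60 by 38 by 20 mm; origin at the centre of its underside; it lies near the vise
Not all that is in view belongs to the job. What is shaped like the gauge but yellow is not meant.

How it is judged:
On the way, in this order (a step that is already met when the one before it is completed fails the run):
1. the gauge stands with its foot flat on the block (underside within 3 mm of the face, tilt under 0.06 rad) and its rod within 5 mm of the bore's axis (horizontal distance between gauge and bore_mouth below 0.005 m and z of gauge in the frame of bore_mouth between -0.003 and 0.003 m and angle between gauge's own z axis and vertical below 0.06 rad), for 0.1 s.
2. the rod's tip is deep in the bore (at least 22 mm) and is pressed on its bottom with more than 2 N for 0.7 s, the foot staying flat on the block (z of rod in the frame of bore_mouth below -0.022 m and contact force between rod and vise above 2 N and z of gauge in the frame of bore_mouth below 0.003 m and angle between gauge's own z axis and vertical below 0.06 rad and contact force between the fingers and rod above 1 N), for 0.7 s.
At the end, for the whole second after the job is handed in: The gauge is released and at rest, its foot flat on the block (underside within 3 mm of the face, tilt under 0.06 rad) and within 5 mm of the bore's axis, and the rod's tip still bears on the bottom of the bore (more than 0.1 N, at least 22 mm deep) (all of step 1 and z of rod in the frame of bore_mouth below -0.022 m and contact force between rod and vise above 0.1 N and linear speed of gauge below 0.02 m/s); the robot touches nothing.
It fails at once if the rod or foot is rammed into the block (over 30 N) (contact force between gauge and vise above 30 N).
It fails at once if a bystander is shifted by more than 30 mm (distance of any of oil, jar, tape, chuckkey, wrench, bitblock, offcut from where it was at the start of the episode above 0.03 m).
It also fails if it takes over 45 s, if anything falls off the work surface, if the arm or the gripper's body presses on something with over 40 N, if the wrist force passes 120 N, or if a joint passes its speed limit or range.

### The arm

A 7-joint arm with a two-finger parallel gripper is mounted at the origin on the work surface. World frame = base frame: x ahead of the robot, y to its left, z up, the work surface at z = 0. Lengths are in m, angles in rad, forces in N, time in s.
With the tool pointing down it reaches from about 0.35 to 0.9 m from the base axis. Payload 8.1 kg.
Tool frame: the origin (TCP) lies at the centre of the arm's flange, where the gripper is bolted on; the fingertips stand 178 mm ahead of it and the grasp point (between the pads) lies 159 mm ahead of it; z points along the fingers, y is the line along which they close (so a half turn about z gives the same grasp; the last joint's range is limited). The gripper opens to 92 mm and grips with 3 to 60 N. Pads are 19 mm wide; open, the fingers measure 130 mm over their backs; the gripper's body (75 mm by 190 mm) begins 47 mm behind the grasp point.
Start: joints at [1.082, 0.434, 0.025, 1.573, -0.012, 1.134, -0.075], TCP at [0.235, -0.579, 0.405] pointing down, gripper open.
Joint ranges: [-2.62, 2.62], [-0.44, 2.09], [-1.27, 1.32], [0.08, 2.57], [-1.32, 4.46], [0.12, 2], [-2.74, 2.74]. Speed limits (rad/s): [2.22, 2.22, 3.01, 3.01, 3.14, 3.14, 3.14].

### API

Orientations are given as a rotation vector (axis times angle).
In Python, from cell import arm gives the robot as it stands. The module is installed in compiled form; this text tells all that it offers.
- The arm moves only by the shell command python3 -m inch 'ROWS' [FORCE]. ROWS is text: rows parted by semicolons, each of 5 numbers parted by spaces: the shift along the tool's x, y, z in m, then the turn about the tool's z in rad, then the finger opening in m, from 0 to 0.0918. In form: x y z roll fingers; .... A call has 1 to 5 rows; each row is the pose to reach, as a shift and turn from the pose commanded when the call began, along the tool's axes at that moment; what a row does not reach only later rows make up. A row lasts 1/10 s, in which the tool goes at most 50 mm and 8.59 degrees, less where a joint would pass 70% of its speed; a pose out of reach is approached as far as the arm can. A call with a gripper value outside its range is refused whole. The fingers move at their own pace and stop on an object; FORCE is the grip in N (left out, the last holds). Time passes only in rows, so rows that repeat a pose let the fingers close. It gives the time, the measured TCP pose, the force, the opening and the grip force at its end, in the units of the state.
- arm.observe(): the state, without advancing time (a new reading comes with each control period).
- arm.get_image(name): name is "scene" or "top" or "wrist"; returns the picture (384x512x3 uint8, red, green, blue); there is no depth.
- arm.get_calibration(name): a dict with "intrinsics" (3x3 intrinsics, pixels), "pose" (4x4, takes a point from camera to world coordinates). Camera axes: x right, y up, looking along -z (the intrinsics and any distortion apply to the point x, -y, -z); pixel columns grow to the right and rows downward; lengths in m; the calibration is good to about 2 mm. A picture is of the moment at which its call begins: read the wrist's pose just before it. get_calibration takes no time and is no camera call; for the wrist camera it gives the pose at the moment of the call.
- arm.sign_off(): hands the job in; it is judged then, once.
Trained networks look in the newest picture that a camera, given by its name, has taken for a name from the list of things; names that differ only in an ending like _2 or _b are one class to them, and where a whole thing is asked for, a point or a joint stands for the part that bears it (a point fixed in the world has none). Each returns a list of dicts, best first, with "conf" (0 to 1); they miss things now and then, are a little off and sometimes report something else, mostly with a low value. They report only what shows in the picture. A call takes as long as a camera call. They do not tell look-alikes from the thing itself.
- arm.look_for(camera, query): "point" ([row, column] in pixels, amid what is visible of it).
- arm.silhouettes(camera, query): "region" (384x512 bool, what is visible of it) and "point" ([row, column] in pixels, amid what is visible of it).
- arm.place_of(camera, query): "point" ([row, column] in pixels: a listed point, or the origin of a listed thing).
The state is a dict: "clock": time; "joints": joint angles; "dq": joint speeds; "joint_efforts": joint torques, N m; "position": TCP position; "ee_rot": TCP orientation; "force": force on the tool from outside, world axes, zero at the start; "ft_torque": the same for the moment, N m; "width": opening from 0.0 (shut) to 1.0 (fully open); "gripper_force": force on a finger pad.
Only numpy, scipy, OpenCV 4.12 (cv2) and the standard library are available. Lean on these libraries where they do the work, as an engineer would, in place of code of your own. Each camera call takes 0.05 s, during which the arm holds its last target. There are 200 camera calls.

## Working session

There is one attempt and no reset: what is moved stays moved. The work goes in short steps, Python scripts to look and compute and a shell command to move; the robot and the scene stay as the last step left them, time stands still between calls to the robot, and variables do not carry over. Pictures are saved under pics/ and viewed, at most 10 in all, crops included, and the job is handed in when it is done.

```bash
mkdir -p pics
cat > h.py <<'E'
import numpy as np,cv2
from cell import arm
from scipy.spatial.transform import Rotation as R
def ray(c,cal,p):
    K=np.array(cal["intrinsics"]);T=np.array(cal["pose"])
    r,cc=p
    d=np.array([(cc-K[0,2])/K[0,0],-(r-K[1,2])/K[1,1],-1.])
    d=T[:3,:3]@d
    return T[:3,3],d/np.linalg.norm(d)
def tri(rays):
    A=0;b=0
    for o,d in rays:
        P=np.eye(3)-np.outer(d,d);A=A+P;b=b+P@o
    x=np.linalg.solve(A,b)
    return x,[np.linalg.norm((np.eye(3)-np.outer(d,d))@(x-o)) for o,d in rays]
def atz(o,d,z): return o+d*(z-o[2])/d[2]
E
python3 - <<'E'
from h import *
np.set_printoptions(precision=4,suppress=True)
s=arm.observe();print(s['clock'],s['position'],s['ee_rot'],s['force'],s['width'])
ims=[]
for c in ["scene","top"]:
    im=arm.get_image(c);ims.append(im);cal=arm.get_calibration(c);print(c,np.array(cal['pose']),{k:v for k,v in cal.items() if k not in('pose',)})
    for q in ["tab","bore_mouth","gauge","vise"]:
        for r in arm.place_of(c,q)[:3]: 
            o,d=ray(c,cal,r['point']);h={'tab':.123,'bore_mouth':.085}.get(q,0)
            print(q,r['conf'],np.array(r['point']),atz(o,d,h))
    cv2.imwrite(f"pics/{c}.png",cv2.resize(im[:,:,::-1],(800,600),interpolation=cv2.INTER_CUBIC))
E
```

```text
0.0 [ 0.2351 -0.5789  0.404 ] [-3.0819 -0.6019  0.0007] [ 0.3095 -0.4367 -0.4113] 0.9985667902952704
scene [[-0.4827 -0.7199  0.4988  1.0197]
 [ 0.8758 -0.3921  0.2815  0.2896]
 [-0.0071  0.5727  0.8197  0.8524]
 [ 0.      0.      0.      1.    ]] {'intrinsics': array([[370.1369,   0.    , 247.7849],
       [  0.    , 370.1369, 193.7711],
       [  0.    ,   0.    ,   1.    ]])}
tab 0.49 [225.  321.4] [0.5717 0.2273 0.123 ]
tab 0.49 [274.9 284.5] [0.7199 0.2058 0.123 ]
bore_mouth 0.63 [156.9 187.7] [ 0.5238 -0.1767  0.085 ]
gauge 0.79 [290.2 280.6] [0.7085 0.2002 0.    ]
gauge 0.6 [251.2 314.3] [0.5758 0.2303 0.    ]
gauge 0.15 [248.8 315.6] [0.568  0.2306 0.    ]
vise 0.83 [180.2 184.5] [ 0.5466 -0.1867  0.    ]
vise 0.72 [206.7  98.8] [ 0.7352 -0.3422  0.    ]
vise 0.26 [252.  314.6] [0.5775 0.2318 0.    ]
top [[-0.0024  0.9923 -0.1238  0.4222]
 [-0.9999 -0.0038 -0.0112 -0.0009]
 [-0.0116  0.1238  0.9922  1.2599]
 [ 0.      0.      0.      1.    ]] {'intrinsics': array([[456.7798,   0.    , 252.5925],
       [  0.    , 456.7798, 192.8661],
       [  0.    ,   0.    ,   1.    ]])}
tab 0.64 [137.2 180. ] [0.708  0.1968 0.123 ]
tab 0.63 [190.5 164.2] [0.571  0.2343 0.123 ]
bore_mouth 0.78 [203.1 326.8] [ 0.5415 -0.1791  0.085 ]
gauge 0.76 [148.1 187.1] [0.7073 0.1976 0.    ]
gauge 0.64 [197.2 173.5] [0.5682 0.2334 0.    ]
vise 0.93 [205.2 324.3] [ 0.5443 -0.185   0.    ]
```

View pics/scene.png

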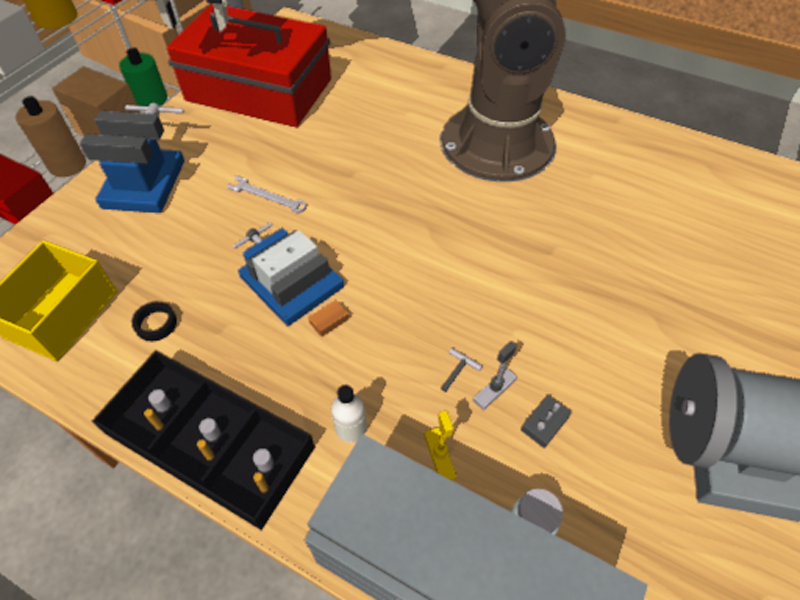

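View pics/top.png

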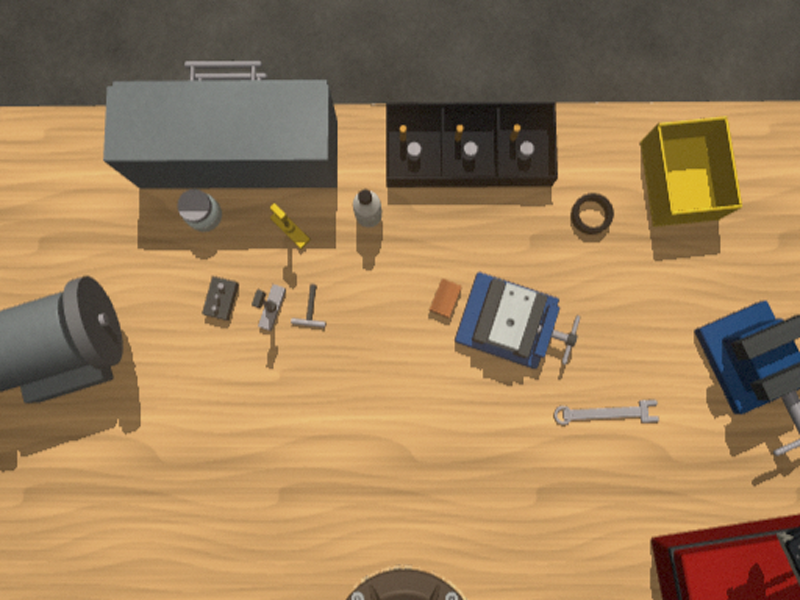

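The steel gauge stands at about px (272,305) in the top view, or world (0.57, 0.23). The yellow look-alike is at px (290,225). The vise block is around px (513,312), with its bore at the -x end, px (510,322). I'll move over the vise first and measure the bore with the wrist camera.

```bash
python3 -m inch '0.042 -0.026 0 0.15 0.09; 0.084 -0.052 0 0.3 0.09; 0.126 -0.079 0 0.45 0.09; 0.168 -0.105 0 0.6 0.09; 0.21 -0.131 0 0.75 0.09'; python3 -m inch '0.013 -0.048 0 0 0.09; 0.026 -0.096 0 0 0.09; 0.039 -0.144 0 0 0.09; 0.052 -0.192 0 0 0.09; 0.064 -0.24 0 0 0.09'; python3 -m inch '0.064 -0.24 0 0 0.09' >/dev/null
cat > see.py <<'E'
import sys
from h import *
np.set_printoptions(precision=4,suppress=True)
n=sys.argv[1]
s=arm.observe();M=R.from_rotvec(s['ee_rot']).as_matrix();p=np.array(s['position']);print(s['clock'],p,'tool x yaw',np.degrees(np.arctan2(M[1,0],M[0,0])),M[:,2])
cal=arm.get_calibration("wrist");im=arm.get_image("wrist");print(np.array(cal['pose']),cal['intrinsics'][0])
for q,h in zip(sys.argv[2::2],sys.argv[3::2]):
    for r in arm.place_of("wrist",q)[:3]:
        o,d=ray("wrist",cal,r['point']);w=atz(o,d,float(h));print(q,r['conf'],np.array(r['point']),w,'ray',o,d)
cv2.imwrite(f"pics/{n}.png",im[:,:,::-1])
E
python3 see.py w1 bore_mouth .085 vise 0
```

```text
clock: 1.0
position: [0.3759, -0.3848, 0.405]
ee_rot: [3.097, -0.527, 0.001]
force: [1.5, -0.3, -0.6]
width: 0.979
gripper_force: 0.0
clock: 1.5
position: [0.5144, -0.1786, 0.4051]
ee_rot: [3.098, -0.518, 0.001]
force: [0.6, -1.4, -0.3]
width: 0.981
gripper_force: 0.0
1.6 [ 0.5422 -0.1371  0.4051] tool x yaw -18.996982210624513 [ 0.0006 -0.0003 -1.    ]
[[-0.3263  0.9035  0.2778  0.6166]
 [-0.9453 -0.3117 -0.0963 -0.1637]
 [-0.0004 -0.294   0.9558  0.3857]
 [ 0.      0.      0.      1.    ]] [274.3123   0.     256.8683]
bore_mouth 0.86 [176.6 291.3] [ 0.5325 -0.1756  0.085 ] ray [ 0.6166 -0.1637  0.3857] [-0.2692 -0.0383 -0.9623]
vise 0.73 [150.1 289.7] [ 0.5462 -0.188   0.    ] ray [ 0.6166 -0.1637  0.3857] [-0.1793 -0.0621 -0.9818]
```

View pics/w1.png

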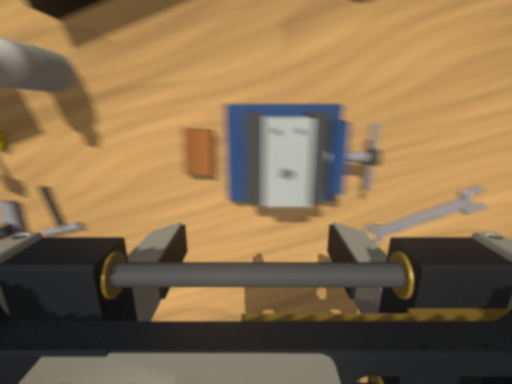

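The wrist view shows the block with the bore at about px (288,174), blurred because the arm was still moving. I'll take a still, then a second view lower down and to one side.

```bash
python3 -m inch '0 0 0 0 0.09; 0 0 0 0 0.09' >/dev/null; python3 see.py w2 bore_mouth .085; python3 -m inch '-0.01 0.02 0.04 0 0.09; -0.02 0.04 0.08 0 0.09; -0.02 0.04 0.08 0 0.09; -0.02 0.04 0.08 0 0.09'>/dev/null; python3 see.py w3 bore_mouth .085
```

```text
1.95 [ 0.5409 -0.1404  0.4047] tool x yaw -19.116458634064543 [-0.0004 -0.0008 -1.    ]
[[-0.3282  0.9026  0.2785  0.6152]
 [-0.9446 -0.3137 -0.0964 -0.1671]
 [ 0.0004 -0.2947  0.9556  0.3853]
 [ 0.      0.      0.      1.    ]] [274.3123   0.     256.8683]
bore_mouth 0.87 [178.  289.2] [ 0.53   -0.1763  0.085 ] ray [ 0.6152 -0.1671  0.3853] [-0.2726 -0.0295 -0.9617]
2.45 [ 0.5089 -0.1713  0.3244] tool x yaw -19.134403242408563 [-0.0015  0.0002 -1.    ]
[[-0.3285  0.9022  0.2796  0.5832]
 [-0.9445 -0.3137 -0.0973 -0.198 ]
 [-0.0001 -0.2961  0.9552  0.3048]
 [ 0.      0.      0.      1.    ]] [274.3123   0.     256.8683]
bore_mouth 0.65 [147.5 254.7] [ 0.5537 -0.1859  0.085 ] ray [ 0.5832 -0.198   0.3048] [-0.1327  0.0545 -0.9897]
bore_mouth 0.61 [175.2 254.4] [ 0.5323 -0.1781  0.085 ] ray [ 0.5832 -0.198   0.3048] [-0.2247  0.0878 -0.9705]
```

View pics/w3.png

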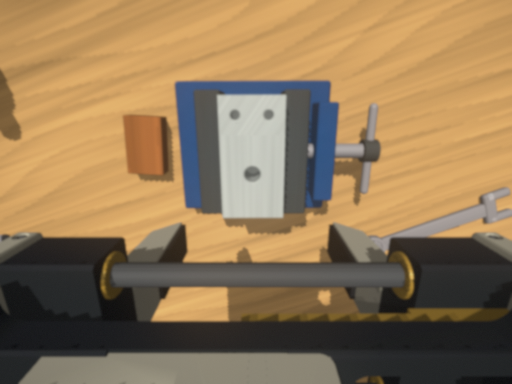

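The bore is at px (252,174), the screw holes at (235,114) and (268,114), and the block is nearly aligned with the tool. Next I'll refine the hole centres from the two stills.

Run:
```python
from h import *
np.set_printoptions(precision=4,suppress=True)
K=arm.get_calibration("wrist")["intrinsics"]
T2=np.array([[-0.3282,0.9026,0.2785,0.6152],[-0.9446,-0.3137,-0.0964,-0.1671],[0.0004,-0.2947,0.9556,0.3853],[0,0,0,1]])
T3=np.array([[-0.3285,0.9022,0.2796,0.5832],[-0.9445,-0.3137,-0.0973,-0.198],[-0.0001,-0.2961,0.9552,0.3048],[0,0,0,1]])
out=[]
for n,T in(("w2",T2),("w3",T3)):
    g=cv2.imread(f"pics/{n}.png",0)
    m=cv2.morphologyEx((g>165).astype(np.uint8),cv2.MORPH_OPEN,np.ones((3,3)))
    m[225:]=0
    k,l,st,ce=cv2.connectedComponentsWithStats(m)
    hs=cv2.imread(f"pics/{n}.png"); sat=cv2.cvtColor(hs,cv2.COLOR_BGR2HSV)[:,:,1]
    m=((g>130)&(sat<50)).astype(np.uint8);m[222:]=0;m[:80]=0;m[:,:200]=0;m[:,350:]=0
    cs,h=cv2.findContours(m,cv2.RETR_CCOMP,cv2.CHAIN_APPROX_NONE)
    o=max(range(len(cs)),key=lambda i:cv2.contourArea(cs[i]))
    print(n,cv2.minAreaRect(cs[o]))
    hl=[cv2.boundingRect(cs[i]) for i in range(len(cs)) if h[0][i][3]==o and cv2.contourArea(cs[i])>12]
    for x,y,w,hh in hl:
        y0,x0=y-3,x-3
        pt=g[y0:y0+hh+6,x0:x0+w+6].astype(float);W=np.clip(0.85*np.median(pt.max())-pt,0,80)
        yy,xx=np.mgrid[y0:y0+hh+6,x0:x0+w+6];p=((W*yy).sum()/W.sum(),(W*xx).sum()/W.sum())
        r=ray("w",dict(intrinsics=K,pose=T),p);print(w,hh,np.array(p),atz(*r,.085))
        out.append((n,p,r))
a=sorted([o for o in out if o[0]=="w2"],key=lambda o:(o[1][0]//20,o[1][1]));b=sorted([o for o in out if o[0]=="w3"],key=lambda o:(o[1][0]//20,o[1][1]))
for u,v in zip(a,b): print(u[1],v[1],tri([u[2],v[2]]))
```

```text
w2 ((290.0235290527344, 162.50027465820312), (49.09072494506836, 89.53498840332031), 0.6740369200706482)
14 11 [174.2841 288.6002] [ 0.5344 -0.1769  0.085 ]
8 7 [131.9972 302.1217] [ 0.5743 -0.2045  0.085 ]
7 7 [132.1608 277.9   ] [ 0.5826 -0.1798  0.085 ]
w3 ((251.5, 155.5), (123.0, 69.0), 90.0)
17 14 [173.1217 251.4093] [ 0.5348 -0.1764  0.085 ]
10 9 [114.0641 268.1629] [ 0.5746 -0.2042  0.085 ]
9 10 [114.243  234.0489] [ 0.5832 -0.1793  0.085 ]
(np.float64(132.160751565762), np.float64(277.89997763197135)) (np.float64(114.24302245448803), np.float64(234.0489146040315)) (array([ 0.5831, -0.1797,  0.0893]), [np.float64(3.0457815619031623e-05), np.float64(3.0457815619061357e-05)])
(np.float64(131.9971791746474), np.float64(302.1216785652098)) (np.float64(114.06410904334385), np.float64(268.162925857661)) (array([ 0.5747, -0.2041,  0.0881]), [np.float64(4.6253102843361545e-05), np.float64(4.6253102843346455e-05)])
(np.float64(174.2841316733488), np.float64(288.60023211648024)) (np.float64(173.12174308450167), np.float64(251.4092913982569)) (array([ 0.5357, -0.1768,  0.0895]), [np.float64(7.505036770505839e-05), np.float64(7.505036770484903e-05)])
```

The three holes match the drawing (26.1 mm apart, 46.7 mm from the bore). The bore is at (0.5346, -0.1766), height about 0.088, block yaw -19.1°. Next is the gauge.

```bash
python3 -m inch '-0.012 -0.043 -0.01 0 0.09; -0.024 -0.086 -0.025 0 0.09; -0.036 -0.129 -0.04 0 0.09; -0.048 -0.172 -0.05 0 0.09; -0.06 -0.216 -0.06 0 0.09'>/dev/null; python3 -m inch '-0.012 -0.043 0 0 0.09; -0.024 -0.086 0 0 0.09; -0.036 -0.129 0 0 0.09; -0.047 -0.173 0 0 0.09; -0.047 -0.173 0 0 0.09'>/dev/null;python3 -m inch '0 0 0 0 0.09; 0 0 0 0 0.09'; python3 see.py w4 tab .123 gauge 0
python3 -m inch '-0.02 0.01 0.04 0 0.09; -0.04 0.02 0.06 0 0.09; -0.04 0.02 0.06 0 0.09; -0.04 0.02 0.06 0 0.09'>/dev/null; python3 see.py w5 tab .123 gauge 0
```

```text
clock: 3.75
position: [0.5353, 0.2316, 0.3855]
ee_rot: [3.098, -0.52, 0.002]
force: [0.5, -0.9, -0.2]
width: 0.977
gripper_force: 0.0
3.75 [0.5353 0.2316 0.3855] tool x yaw -19.041041135253828 [ 0.0013 -0.0002 -1.    ]
[[-0.3269  0.9035  0.2771  0.6097]
 [-0.9451 -0.3124 -0.0965  0.205 ]
 [-0.0006 -0.2934  0.956   0.3661]
 [ 0.      0.      0.      1.    ]] [274.3123   0.     256.8683]
tab 0.64 [162.  244.4] [0.5685 0.2313 0.123 ] ray [0.6097 0.205  0.3661] [-0.166   0.1058 -0.9804]
gauge 0.96 [143.5 244. ] [0.5712 0.2366 0.    ] ray [0.6097 0.205  0.3661] [-0.104   0.0855 -0.9909]
gauge 0.94 [ 21.  230.1] [0.7109 0.2035 0.    ] ray [0.6097 0.205  0.3661] [ 0.2663 -0.004  -0.9639]
4.3 [0.4908 0.2258 0.325 ] tool x yaw -19.039713935854436 [ 0.0001 -0.0003 -1.    ]
[[-0.3269  0.9032  0.2782  0.5652]
 [-0.9451 -0.3124 -0.0964  0.1992]
 [-0.0002 -0.2944  0.9557  0.3056]
 [ 0.      0.      0.      1.    ]] [274.3123   0.     256.8683]
tab 0.63 [119.6 210.9] [0.5672 0.2299 0.123 ] ray [0.5652 0.1992 0.3056] [ 0.0108  0.1659 -0.9861]
gauge 0.69 [113.9 227.5] [0.5682 0.2316 0.    ] ray [0.5652 0.1992 0.3056] [ 0.0099  0.1053 -0.9944]
```

```bash
python3 -c "
import cv2,numpy as np
a=cv2.imread('pics/w4.png')[:250];b=cv2.imread('pics/w5.png')[:250]
cv2.imwrite('pics/w45.png',np.vstack([a,b]))"
```

```text
(no output)
```

View pics/w45.png

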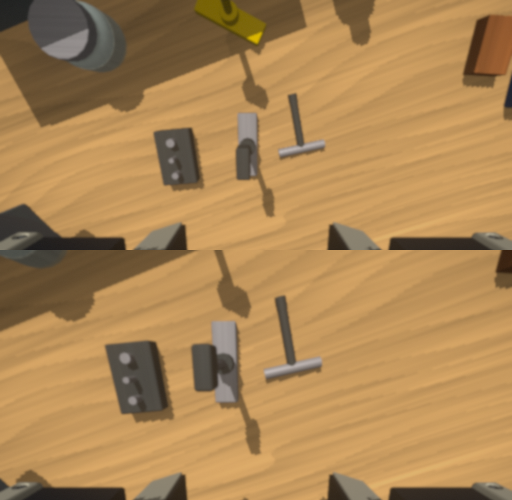

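The gauge foot is around px (226,112) and the tab at about (204,118) in the lower still (w5), nearly aligned with the tool. The chuck key and bit block are both low, and both stand clear of the fingers. Next: tab edges, foot yaw and tab height.

Run:
```python
from h import *
np.set_printoptions(precision=4,suppress=True)
K=arm.get_calibration("wrist")["intrinsics"]
T={"w4":np.array([[-0.3269,0.9035,0.2771,0.6097],[-0.9451,-0.3124,-0.0965,0.205],[-0.0006,-0.2934,0.956,0.3661],[0,0,0,1]]),
"w5":np.array([[-0.3269,0.9032,0.2782,0.5652],[-0.9451,-0.3124,-0.0964,0.1992],[-0.0002,-0.2944,0.9557,0.3056],[0,0,0,1]])}
def poly(n,box,hi,z):
    im=cv2.imread(f"pics/{n}.png");g=im.max(2);sat=cv2.cvtColor(im,cv2.COLOR_BGR2HSV)[:,:,1]
    r0,r1,c0,c1=box
    m=np.zeros_like(g);sub=(sat<70)&((g<105) if hi else (g>=125));m[r0:r1,c0:c1]=sub[r0:r1,c0:c1]
    cs,_=cv2.findContours(m,cv2.RETR_EXTERNAL,cv2.CHAIN_APPROX_NONE);c=max(cs,key=cv2.contourArea)
    P=np.array([atz(*ray(n,dict(intrinsics=K,pose=T[n]),(p[0][1],p[0][0])),z)[:2] for p in c])
    rc=cv2.minAreaRect((P*1000).astype(np.float32));print(n,cv2.boundingRect(c),z,rc)
    for q in cv2.boxPoints(rc): print('   ',q)
poly("w5",(60,165,202,246),False,.014)
poly("w4",(105,190,232,262),False,.014)
poly("w5",(85,150,185,216),True,.136)
poly("w5",(85,150,185,216),True,.11)
poly("w4",(145,186,232,254),True,.136)
for n in("w4","w5"):
  im=cv2.imread(f"pics/{n}.png");b=im[130:190,225:270] if n=="w4" else im[80:155,180:245]
  cv2.imwrite(f"pics/{n}c.png",cv2.resize(b,None,fx=8,fy=8,interpolation=cv2.INTER_CUBIC))
a=cv2.imread("pics/w4c.png");b=cv2.imread("pics/w5c.png");o=np.zeros((600,a.shape[1]+b.shape[1],3),np.uint8);o[:a.shape[0],:a.shape[1]]=a;o[:b.shape[0],a.shape[1]:]=b;print(o.shape);o=o[:,:];o=cv2.resize(o,(790,538));cv2.imwrite("pics/wc.png",o)
```

```text
w5 (212, 71, 24, 40) 0.014 ((590.3338012695312, 225.8607177734375), (22.998334884643555, 36.66396713256836), 69.57317352294922)
    [569.1412 221.4827]
    [603.4998 208.6866]
    [611.5264 230.2387]
    [577.1678 243.0349]
w4 (238, 113, 19, 31) 0.014 ((589.4296875, 225.470947265625), (22.819562911987305, 36.80851745605469), 70.8621826171875)
    [568.302  220.7254]
    [603.0762 208.6581]
    [610.5574 230.2165]
    [575.7832 242.2838]
w5 (193, 95, 20, 45) 0.136 ((569.7466430664062, 231.7866973876953), (10.835603713989258, 25.520761489868164), 71.78348541259766)
    [555.9321 230.6294]
    [580.1738 222.6514]
    [583.5612 232.944 ]
    [559.3195 240.922 ]
w5 (193, 95, 20, 45) 0.11 ((570.4436645507812, 236.78225708007812), (12.496723175048828, 29.433128356933594), 71.78357696533203)
    [554.5114 235.4476]
    [582.4694 226.2465]
    [586.376 238.117]
    [558.418 247.318]
w4 (237, 145, 17, 34) 0.136 ((570.7427368164062, 229.31983947753906), (13.63015079498291, 28.453569412231445), 70.67830657958984)
    [555.0623 227.5959]
    [581.9133 218.1814]
    [586.4232 231.0438]
    [559.5722 240.4583]
(600, 880, 3)
```

View pics/wc.png

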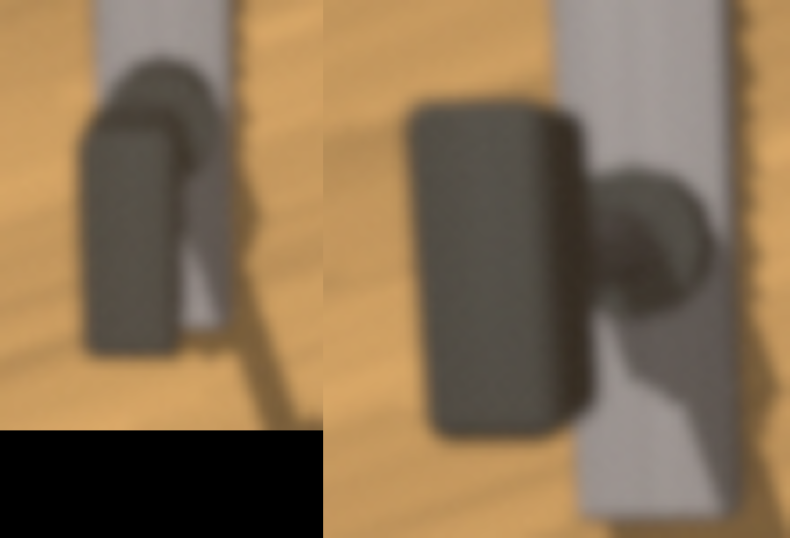

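The top face of the tab is centred at px (242.5,163.0) in w4 and (202.3,117.1) in w5. I'll triangulate from those.

Run:
```python
from h import *
np.set_printoptions(precision=4,suppress=True)
K=arm.get_calibration("wrist")["intrinsics"]
T={"w4":np.array([[-0.3269,0.9035,0.2771,0.6097],[-0.9451,-0.3124,-0.0965,0.205],[-0.0006,-0.2934,0.956,0.3661],[0,0,0,1]]),
"w5":np.array([[-0.3269,0.9032,0.2782,0.5652],[-0.9451,-0.3124,-0.0964,0.1992],[-0.0002,-0.2944,0.9557,0.3056],[0,0,0,1]])}
r=[ray(n,dict(intrinsics=K,pose=T[n]),p) for n,p in(("w4",(163.,242.5)),("w5",(117.1,202.3)))]
t,e=tri(r);print(t,e,[atz(*q,.136) for q in r])
s=arm.observe();M=R.from_rotvec(s['ee_rot']).as_matrix();p=np.array(s['position'])
g=np.mean([atz(*q,.136) for q in r],0);g[2]=.123;print(p,M.T@(g-p)-[0,0,.159])
```

```text
[0.5702 0.232  0.135 ] [np.float64(0.00023799569371413907), np.float64(0.00023799569371411034)] [array([0.5705, 0.2317, 0.136 ]), array([0.5701, 0.232 , 0.136 ])]
[0.4918 0.2264 0.3258] [ 0.072  -0.0304  0.044 ]
```

```bash
python3 -m inch '0.036 -0.015 -0.01 0 0.09; 0.072 -0.03 -0.02 0 0.09; 0.072 -0.03 -0.02 0 0.09; 0.072 -0.03 -0.02 0 0.09; 0.072 -0.03 -0.02 0 0.09'; python3 -m inch '0 0 0 0 0.09; 0 0 0 0 0.09'
python3 - <<'E'
from h import *
s=arm.observe();M=R.from_rotvec(s['ee_rot']).as_matrix();p=np.array(s['position'])
print(M.T@(np.array([.5703,.2319,.123])-p)-[0,0,.159])
E
```

```text
clock: 4.95
position: [0.568, 0.2315, 0.3447]
ee_rot: [3.098, -0.518, -0.001]
force: [0.5, 1.1, 0.3]
width: 0.982
gripper_force: 0.0
clock: 5.15
position: [0.5678, 0.2316, 0.3448]
ee_rot: [3.099, -0.517, -0.0]
force: [-0.4, 0.4, 0.1]
width: 0.979
gripper_force: 0.0
[ 0.00228873 -0.00115035  0.06276929]
```

```bash
python3 -m inch '0.002 -0.001 0.03 0 0.09; 0.002 -0.001 0.055 0 0.09; 0.002 -0.001 0.062 0 0.09; 0.002 -0.001 0.062 0 0.09; 0.002 -0.001 0.062 0 0.05' 40; python3 -m inch '0 0 0 0 0.03; 0 0 0 0 0.02; 0 0 0 0 0.0; 0 0 0 0 0; 0 0 0 0 0' 40;python3 -m inch '0 0 0 0 0; 0 0 0 0 0' 40
```

```text
clock: 5.65
position: [0.5709, 0.232, 0.2838]
ee_rot: [-3.098, 0.518, -0.002]
force: [-0.8, -0.6, 0.5]
width: 0.934
gripper_force: 0.0
clock: 6.15
position: [0.5707, 0.2317, 0.2829]
ee_rot: [-3.098, 0.518, -0.0]
force: [-0.0, -0.3, -0.7]
width: 0.507
gripper_force: 0.0
clock: 6.35
position: [0.5707, 0.2318, 0.2827]
ee_rot: [3.098, -0.518, -0.0]
force: [-0.4, 0.6, -0.4]
width: 0.331
gripper_force: 0.0
```

```bash
python3 -m inch '0 0 0 0 0; 0 0 0 0 0; 0 0 0 0 0; 0 0 0 0 0' 40;python3 -m inch '0 0 0 0 0; 0 0 0 0 0; 0 0 0 0 0' 40; python3 -m inch '0 0 -0.01 0 0; 0 0 -0.03 0 0; 0 0 -0.06 0 0; 0 0 -0.06 0 0; 0 0 -0.06 0 0' 40
```

```text
clock: 6.75
position: [0.5706, 0.2318, 0.2826]
ee_rot: [3.098, -0.518, -0.0]
force: [0.4, 0.3, -1.7]
width: 0.129
gripper_force: 40.0
clock: 7.05
position: [0.5706, 0.2318, 0.2826]
ee_rot: [3.098, -0.518, -0.0]
force: [0.8, 0.2, -1.8]
width: 0.124
gripper_force: 40.0
clock: 7.55
position: [0.5707, 0.2317, 0.3434]
ee_rot: [-3.098, 0.518, -0.002]
force: [0.7, -0.3, -3.9]
width: 0.126
gripper_force: 40.0
```

```bash
python3 -m inch '0.005 0.02 -0.03 0 0; 0.014 0.055 -0.05 0 0; 0.024 0.097 -0.05 0 0; 0.034 0.139 -0.05 0 0; 0.045 0.181 -0.05 0 0' >/dev/null; python3 -m inch '0.01 0.042 0 0 0; 0.021 0.084 0 0 0; 0.031 0.126 0 0 0; 0.041 0.165 0 0 0; 0.049 0.196 0 0 0'; python3 -m inch '0.004 0.018 0 0 0; 0.005 0.021 0 0 0; 0.005 0.021 0 0 0; 0.005 0.021 0 0 0; 0.005 0.021 0 0 0'
cat > err.py <<'E'
from h import *
s=arm.observe();M=R.from_rotvec(s['ee_rot']).as_matrix();p=np.array(s['position'])
print(p,s['force'],'to go',M.T@(np.array([.5342,-.1765,.3676])-p),M[:,2])
E
python3 err.py
python3 - <<'E'
from h import *
ims=[]
for c in("scene","top"):
    im=arm.get_image(c);cal=arm.get_calibration(c)
    for q in("gauge","tab","bore_mouth"):
        for r in arm.place_of(c,q)[:2]:print(c,q,r['conf'],r['point'])
    P=np.array(cal['pose']);K=cal['intrinsics'];w=np.linalg.inv(P)@np.array([.5346,-.1766,.1,1]);u=int(K[0,2]+K[0,0]*w[0]/-w[2]);v=int(K[1,2]-K[1,1]*w[1]/-w[2])
    ims.append(cv2.resize(im[v-50:v+50,u-65:u+65,::-1],(780,600) if 0 else (400,308),interpolation=cv2.INTER_CUBIC))
im=arm.get_image("wrist");ims.append(cv2.resize(im[:,:,::-1],(400,300)))
cv2.imwrite("pics/hover.png",np.vstack([np.hstack(ims[:2]),np.hstack([ims[2][:290],0*ims[2][:290]])]))
E
```

```text
clock: 8.55
position: [0.5357, -0.1581, 0.3914]
ee_rot: [3.097, -0.521, -0.004]
force: [0.8, -0.7, -4.1]
width: 0.128
gripper_force: 40.0
clock: 9.05
position: [0.535, -0.1753, 0.3925]
ee_rot: [-3.099, 0.515, 0.001]
force: [-0.6, -0.3, -3.2]
width: 0.127
gripper_force: 40.0
[ 0.53504902 -0.17527538  0.39245442] [-0.61250187 -0.28580254 -3.22732955] to go [-0.00039299  0.00144597  0.02485392] [-3.93529689e-04  6.73128657e-04 -9.99999696e-01]
scene gauge 0.87 [154.1, 181.9]
scene gauge 0.75 [292.6, 280.6]
scene tab 0.57 [270.7, 284.7]
scene tab 0.55 [118.0, 176.2]
scene bore_mouth 0.7 [155.1, 185.0]
top gauge 0.81 [146.7, 188.4]
top gauge 0.43 [204.1, 327.5]
top tab 0.66 [132.8, 179.7]
top bore_mouth 0.68 [204.0, 327.7]
top bore_mouth 0.63 [206.4, 325.2]
```

View pics/hover.png

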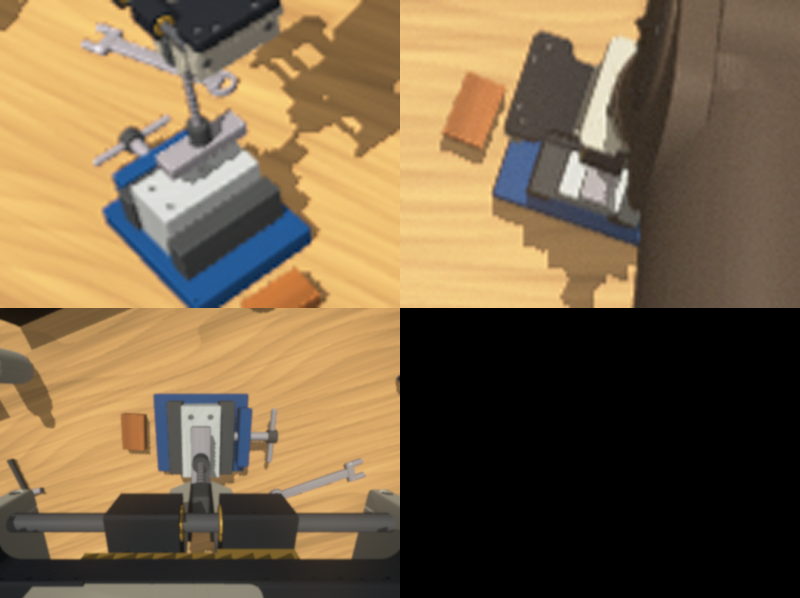

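The gauge hangs over the block and is aligned with it: the foot is centred between the jaws in the wrist view. I'll lower it to about 4 mm above the face and check it against the screw holes.

```bash
python3 -m inch '0 0.001 0.008 0 0; 0 0.001 0.016 0 0; 0 0.001 0.021 0 0; 0 0.001 0.021 0 0; 0 0.001 0.021 0 0'; python3 err.py; python3 see.py w6
python3 - <<'E'
import cv2
im=cv2.imread("pics/w6.png");cv2.imwrite("pics/w6c.png",cv2.resize(im[95:235,195:320],None,fx=4.2,fy=4.2,interpolation=cv2.INTER_CUBIC))
E
```

```text
clock: 10.0
position: [0.5345, -0.1778, 0.3715]
ee_rot: [-3.099, 0.518, 0.001]
force: [0.4, 0.1, -3.4]
width: 0.124
gripper_force: 40.0
[ 0.53448831 -0.17775202  0.37149095] [ 0.41939752  0.06977106 -3.44422548] to go [-0.0006781  -0.00109025  0.00389124] [-4.64963959e-04  1.18695087e-04 -9.99999885e-01]
10.0 [ 0.5345 -0.1778  0.3715] tool x yaw -18.986518914111436 [-0.0005  0.0001 -1.    ]
[[-0.3261  0.9033  0.2788  0.6089]
 [-0.9454 -0.3114 -0.0965 -0.2042]
 [-0.0004 -0.2951  0.9555  0.352 ]
 [ 0.      0.      0.      1.    ]] [274.3123   0.     256.8683]
```

View pics/w6c.png

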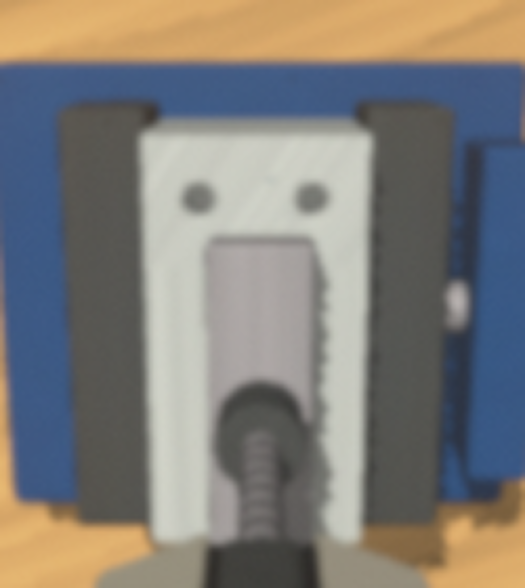

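The far corners of the foot are at crop px (208,240) and (312,240), and the screw holes at (198,198) and (313,198). I'll compare those in world coordinates.

Run:
```python
from h import *
np.set_printoptions(precision=4,suppress=True)
K=arm.get_calibration("wrist")["intrinsics"]
T=np.array([[-0.3261,0.9033,0.2788,0.6089],[-0.9454,-0.3114,-0.0965,-0.2042],[-0.0004,-0.2951,0.9555,0.352],[0,0,0,1]])
f=lambda u,v,z:atz(*ray("w",dict(intrinsics=K,pose=T),(95+v/4.2-.4,195+u/4.2-.4)),z)[:2]
a,b=f(208,240,.103),f(312,240,.103);h1,h2=f(198,198,.085),f(313,198,.085)
# sides of foot and block at mid-length
y=np.radians(-19.05);ex=np.array([np.cos(y),np.sin(y)]);ey=np.array([-ex[1],ex[0]])
bore=(h1+h2)/2-47e-3*ex;g=(a+b)/2-40e-3*ex
print('width',np.linalg.norm(a-b),'holes',np.linalg.norm(h1-h2),'bore',bore,'gauge',g,'gauge-bore in x,y',(g-bore)@ex,(g-bore)@ey)
d=h1-h2;print(np.degrees(np.arctan2(*(d[::-1])))-90,np.degrees(np.arctan2(*((a-b)[::-1])))-90)
```

```text
width 0.022532366829536743 holes 0.026431777121533693 bore [ 0.5339 -0.1768] gauge [ 0.5338 -0.1778] gauge-bore in x,y 0.0001878927346932507 -0.0010634953213972747
-19.028207081946746 -19.02737657836775
```

The offset is about 1 mm, along -y of the block. I'll correct it and set the foot down.

```bash
python3 -m inch '0 -0.001 0 0 0; 0 -0.001 0.001 0 0; 0 -0.001 0.002 0 0; 0 -0.001 0.003 0 0; 0 -0.001 0.003 0 0'; python3 err.py;  python3 -m inch '0 0 0.0005 0 0; 0 0 0.001 0 0; 0 0 0.0015 0 0; 0 0 0.002 0 0; 0 0 0.002 0 0'; python3 err.py
```

```text
clock: 10.55
position: [0.5348, -0.1768, 0.3686]
ee_rot: [3.099, -0.518, -0.0]
force: [-0.9, -0.0, -3.2]
width: 0.127
gripper_force: 40.0
[ 0.53475145 -0.17679257  0.36860264] [-0.85102236 -0.02425248 -3.18905469] to go [-6.16475564e-04 -9.73240664e-05  1.00273469e-03] [-1.73843909e-04 -1.82286609e-05 -9.99999985e-01]
clock: 11.05
position: [0.5348, -0.1768, 0.367]
ee_rot: [3.099, -0.518, 0.001]
force: [-1.4, 1.0, 2.0]
width: 0.124
gripper_force: 40.0
[ 0.53484466 -0.17679185  0.36703536] [-1.38582256  0.98631229  2.04687142] to go [-7.04280843e-04 -6.62884720e-05 -5.64953264e-04] [ 4.39287115e-04 -1.07479579e-04 -9.99999898e-01]
```

The foot is seated: force went from -3.2 N to +2 N, which is the rod's friction. Next I'll push the rod down.

```bash
python3 -m inch '0 0 0 0 0; 0 0 0 0 0; 0 0 0.002 0 0; 0 0 0.005 0 0; 0 0 0.008 0 0'; python3 -m inch '0 0 0.004 0 0; 0 0 0.008 0 0; 0 0 0.012 0 0; 0 0 0.016 0 0; 0 0 0.016 0 0'; python3 err.py
```

```text
clock: 11.55
position: [0.5349, -0.1768, 0.3585]
ee_rot: [3.099, -0.518, 0.0]
force: [-1.0, 0.5, 2.4]
width: 0.126
gripper_force: 40.0
clock: 12.05
position: [0.5347, -0.1768, 0.3419]
ee_rot: [3.099, -0.518, -0.001]
force: [-0.2, -0.7, -3.8]
width: 0.129
gripper_force: 40.0
[ 0.53469734 -0.17681507  0.34188181] [-0.16998238 -0.70778533 -3.80687357] to go [-0.00059427 -0.00013151 -0.02571773] [-8.48838729e-04  1.01146293e-04 -9.99999635e-01]
```

```bash
cat > ok.py <<'E'
from h import *
import sys
f=[arm.observe() ][0];z=f['position'][2];print(round(z,4),np.round(f['force'],1));sys.exit(f['force'][2]>4.5)
E
D='python3 ok.py'
python3 -m inch '0 0 0.0005 0 0; 0 0 0.001 0 0; 0 0 0.0015 0 0; 0 0 0.002 0 0; 0 0 0.0025 0 0'>/dev/null; $D && python3 -m inch '0 0 0.0005 0 0; 0 0 0.001 0 0; 0 0 0.0015 0 0; 0 0 0.002 0 0'>/dev/null && $D && python3 -m inch '0 0 0.0005 0 0; 0 0 0.001 0 0; 0 0 0.0015 0 0; 0 0 0.002 0 0'>/dev/null && $D && python3 -m inch '0 0 0.0005 0 0; 0 0 0.001 0 0; 0 0 0.0015 0 0; 0 0 0.002 0 0'>/dev/null && $D && python3 -m inch '0 0 0.0005 0 0; 0 0 0.001 0 0; 0 0 0.0015 0 0; 0 0 0.002 0 0'>/dev/null && $D
```

```text
0.3403 [-2.   1.2  1.8]False
```

```bash
sed -i "s/sys.exit(f\['force'\]\[2\]>4.5)/sys.exit(int(f['force'][2]>4.5))/" ok.py
D='python3 ok.py'
python3 -m inch '0 0 0.0005 0 0; 0 0 0.001 0 0; 0 0 0.0015 0 0; 0 0 0.002 0 0'>/dev/null; $D && python3 -m inch '0 0 0.0005 0 0; 0 0 0.001 0 0; 0 0 0.0015 0 0; 0 0 0.002 0 0'>/dev/null && $D && python3 -m inch '0 0 0.0005 0 0; 0 0 0.001 0 0; 0 0 0.0015 0 0; 0 0 0.002 0 0'>/dev/null && $D && python3 -m inch '0 0 0.0005 0 0; 0 0 0.001 0 0; 0 0 0.0015 0 0; 0 0 0.002 0 0'>/dev/null && $D && python3 -m inch '0 0 0.0005 0 0; 0 0 0.001 0 0; 0 0 0.0015 0 0; 0 0 0.002 0 0'>/dev/null && $D
```

```text
0.3382 [-2.4 -0.2  1.4]
0.3362 [-1.7  1.1  2.2]
0.3341 [-3.3  1.3  2.2]
0.3332 [-4.8  1.5 14.8]
```

It bottomed out at 14.8 N. I'll hold for a second.

```bash
python3 -m inch '0 0 0 0 0; 0 0 0 0 0; 0 0 0 0 0; 0 0 0 0 0; 0 0 0 0 0'; python3 -m inch '0 0 0 0 0; 0 0 0 0 0; 0 0 0 0 0; 0 0 0 0 0; 0 0 0 0 0';python3 -m inch '0 0 0 0 0; 0 0 0 0 0'
```

```text
clock: 14.65
position: [0.535, -0.1769, 0.3332]
ee_rot: [3.098, -0.518, 0.002]
force: [-4.9, 0.7, 9.4]
width: 0.131
gripper_force: 40.0
clock: 15.15
position: [0.535, -0.1769, 0.3332]
ee_rot: [3.098, -0.518, 0.002]
force: [-4.2, 1.5, 10.3]
width: 0.128
gripper_force: 40.0
clock: 15.35
position: [0.535, -0.1769, 0.3332]
ee_rot: [3.098, -0.518, 0.002]
force: [-4.2, 1.1, 9.9]
width: 0.126
gripper_force: 40.0
```

```bash
python3 -m inch '0 0 0 0 0.02; 0 0 0 0 0.03; 0 0 0 0 0.04; 0 0 0 0 0.05; 0 0 0 0 0.06'; python3 -m inch '0 0 0 0 0.06; 0 0 0 0 0.06'; python3 -m inch '0 0 -0.01 0 0.06; 0 0 -0.03 0 0.06; 0 0 -0.06 0 0.06; 0 0 -0.10 0 0.06; 0 0 -0.14 0 0.06';python3 -m inch '-0.04 0 0 0 0.06; -0.06 0 0 0 0.06; -0.06 0 0 0 0.06; -0.06 0 0 0 0.06'; python3 see.py end gauge .085 tab .17
python3 - <<'E'
from h import *
im=arm.get_image("scene");a=im[90:215,110:270,::-1]
w=cv2.imread("pics/end.png")
cv2.imwrite("pics/final.png",np.vstack([cv2.resize(a,(384,300),interpolation=cv2.INTER_CUBIC),cv2.resize(w,(384,288))]))
E
```

```text
clock: 15.85
position: [0.5349, -0.1768, 0.3321]
ee_rot: [3.099, -0.518, -0.0]
force: [-0.1, -0.3, 0.0]
width: 0.511
gripper_force: 0.0
clock: 16.05
position: [0.5348, -0.1768, 0.3322]
ee_rot: [3.099, -0.518, -0.0]
force: [0.1, -0.8, -1.5]
width: 0.642
gripper_force: 0.0
clock: 16.55
position: [0.5344, -0.1767, 0.4743]
ee_rot: [3.099, -0.518, -0.0]
force: [0.2, -0.1, -0.4]
width: 0.656
gripper_force: 0.0
clock: 16.95
position: [0.478, -0.1573, 0.4732]
ee_rot: [3.098, -0.518, 0.002]
force: [0.2, 0.5, 0.3]
width: 0.653
gripper_force: 0.0
16.95 [ 0.478  -0.1573  0.4732] tool x yaw -18.982909356917272 [ 0.0015 -0.0005 -1.    ]
[[-0.326   0.9039  0.2769  0.5524]
 [-0.9454 -0.3115 -0.096  -0.1838]
 [-0.0005 -0.2931  0.9561  0.4539]
 [ 0.      0.      0.      1.    ]] [274.3123   0.     256.8683]
gauge 0.95 [122.6 254.7] [ 0.5347 -0.1745  0.085 ] ray [ 0.5524 -0.1838  0.4539] [-0.0479  0.0252 -0.9985]
tab 0.83 [129.9 260.1] [ 0.5302 -0.1794  0.17  ] ray [ 0.5524 -0.1838  0.4539] [-0.0779  0.0152 -0.9968]
```

View pics/final.png

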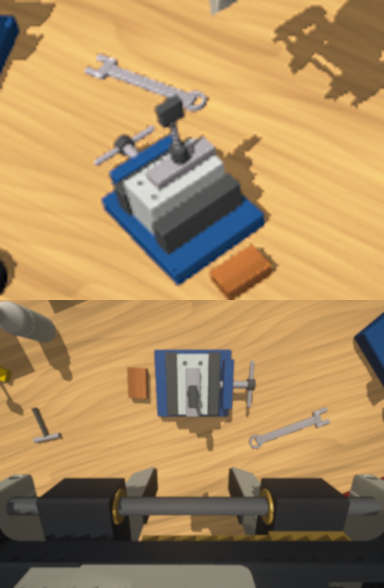

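The gauge stands upright and flat on the block with its rod down in the bore, and nothing else has moved. Handing in.

```bash
python3 -c "
from cell import arm
print(arm.sign_off())"
```

```text
the job is handed in; nothing more can be done
None
```

The gauge is released and standing flat on the block; its rod bottomed in the bore roughly 31 mm down by arm travel (read the rod for the exact depth) and was held at about 10 N for over a second, and the job is handed in, though the sign-off gave no verdict.

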